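Lay the selector box on its back and set its dial to the sixth click

ROBOT

A 6-joint arm with a two-finger parallel gripper is mounted at the origin on a cart in front of the work surface, level with it; the furniture and walls round the work are solid. World frame = base frame: x ahead of the robot, y to its left, z up, the work surface at z = 0. Lengths are in mm, angles in rad, forces in N, time in s.
With the tool pointing down it reaches from about 350 to 875 mm from the base axis. Payload 4.2 kg.
Tool frame: the origin (TCP) lies midway between the tips of the shut fingers; the grasp point (between the pads) lies 19 mm behind it; z points along the fingers, y is the line along which they close (so a half turn about z gives the same grasp; the last joint's range is limited). The gripper opens to 85 mm and grips with 20 to 120 N. Pads are 22 mm wide; open, the fingers measure 114 mm over their backs; the gripper's body (76 mm by 85 mm) begins 54 mm behind the grasp point. The pads swing forward as they close: fully open they stand 13 mm farther back than shut.
Start: joints at [1.365, 0.385, 0.008, 0, -1.194, -0.259], TCP at [280.119, 558.688, 231.312] pointing down, gripper open.
Joint ranges: [-3.14, 3.14], [-1.21, 2.06], [-1.07, 1.41], [-3.16, 2.05], [-2.99, -0.16], [-3.1, 3.1]. Speed limits (rad/s): [2.79, 2.79, 3.14, 3.14, 3.14, 3.14].

INTERFACE

Orientations are given as a unit quaternion [x, y, z, w].
In Python, from bench import arm gives the robot as it stands.
- The arm moves only by the tool send_rows, never from a script. Its argument "targets" is a list of rows, each an object of numbers: "gripper": the gripper command: -1 is fully open, 1 is shut, values between are in proportion; "x", "y", "z": the shift along the tool's x, y, z in cm; "ax", "ay", "az": the turn, a rotation vector about the tool's x, y, z in degrees. A call has 1 to 5 rows; each row shifts and turns the commanded pose from where the row before left it, along the tool's axes as they then stand; what a row does not reach is not made up. A row lasts 1/12 s, in which the tool goes at most 41.7 mm and 7.16 degrees, less where a joint would pass 70% of its speed; a pose out of reach is approached as far as the arm can. A call is refused whole if a number of a shift passes 4.17 or a number of a turn 7.16, either way. A call with a gripper value outside its range is refused whole. The fingers move at their own pace and stop on an object; the grip force is fixed at half the most. Time passes only in rows, so rows that do not move let the fingers close. It gives the time, the measured TCP pose, the force, the opening and the grip force at its end, in the units of the state.
- arm.read_state(): the state, without advancing time (a new reading comes with each control period).
- arm.get_image(name): name is "side" or "top"; returns (picture, depth): 420x560x3 uint8, red, green, blue; 420x560 float32, mm along the optical axis (not along the pixel's ray), 0 where there is no reading.
- arm.camera_model(name): a dict with "fx", "fy", "cx", "cy" (pixels), "distortion" ([k1, k2, p1, p2, k3] as OpenCV has them; the pictures are not rectified), "cam_to_world" (4x4, takes a point from camera to world coordinates). Camera axes: x right, y down, z forward; pixel columns grow to the right and rows downward; lengths in mm; the calibration is good to about 2 mm. A picture is of the moment at which its call begins. camera_model takes no time and is no camera call.
- arm.job_done(): hands the job in; it is judged then, once.
Trained networks look in the newest picture that a camera, given by its name, has taken for a name from the list of things; names that differ only in an ending like _2 or _b are one class to them, and where a whole thing is asked for, a point or a joint stands for the part that bears it (a point fixed in the world has none). Each returns a list of dicts, best first, with "score" (0 to 1); they miss things now and then, are a little off and sometimes report something else, mostly with a low value. They report only what shows in the picture. A call takes as long as a camera call. They do not tell look-alikes from the thing itself.
- arm.boxes_of(camera, thing): "rect" ([left, top, width, height] in pixels, round what is visible of it).
The state is a dict: "clock": time; "joints": joint angles; "joint_vel": joint speeds; "joint_efforts": joint torques, N m; "position": TCP position; "ee_rot": TCP orientation; "contact_force": force on the tool from outside, world axes, zero at the start; "wrist_torque": the same for the moment, N m; "gripper_width": finger opening in mm; "grasp_force": force on a finger pad.
Only numpy, scipy, OpenCV 4.12 (cv2) and the standard library are available. Lean on these libraries where they do the work, as an engineer would, in place of code of your own. Each camera call takes 0.05 s, during which the arm holds its last target. There are 200 camera calls.

TASK

The selector box stands on end at the edge of the rubber mat. Push its upper end over, so that its base edge butts the mat and it comes to lie on its back on the mat with the dial facing up; then turn the dial clockwise, taking fresh grips as you go, until it rests in the sixth click from the zero mark (the long thick mark counts as zero). Leave the box lying on the mat with the dial in that click, and leave the other things where they are.

Things in the scene. Friction and masses are not known exactly. Their poses are not given: they have to be found in the camera images.
- mat: black rubber mat fixed to the bench, 260 x 150 x 10 mm thick, with two thin grey border lines along its long sides. Origin: centre of its underside, on the bench. x runs along its length; the end at x = -130 mm is the edge at which the box stands, and the box is to be tipped towards +x. z is up.
- selector_box: plain aluminium box with grey front panel, 180 mm tall as it stands, 100 wide (y), 60 deep (x), 0.7 kg, loose. Origin: centre of the end it stands on at the start. z runs to the other end (two 9 mm high sockets there), -x out of the panel with the dial, +x out of its back. Starts with z up, its back 1 to 6 mm from the mat. Lying on its back on the mat, its panel is 70 mm above the bench.
- dial (a joint): dial angle, rad, growing clockwise seen facing the panel: 0 at the zero mark, a click every 0.5236 rad (30 degrees), positions 0 to 9, stops just past both ends. Starts in click 0, 1 or 2; the sixth click is 3.1416. When let go it springs into the nearest click; under 0.1 N m moves it on. Marks: short white lines on the panel, the zero mark longer and thicker.
- dial_grip (a point): point to grip, on the dial's axis, 20 mm out from the panel. The axis is square to the panel, on its centre line, 72 mm from the end the box stands on. Dial: black disc 58 mm across, 7 mm high, with a black grip bar across it, 54 mm long, 14 mm wide (the last 13 mm at the pointer end 8 mm), from 7 to 29 mm out from the panel; white line on top towards the pointer end.
- dial_pointer (a point): pointer end of the grip bar, 27 mm from the dial's axis, 20 mm out from the panel; the bar lies and points along the line from dial_grip to here. At the zero mark that is 135 degrees anticlockwise of the direction to the box's sockets end (+z of the box), seen facing the panel.
- flux_tin: bystander: small round tin with a white-rimmed, yellow-topped lid, 44 mm across, 28 mm high, on the far end of the mat. Origin: centre of its underside.
- heat_sink: bystander: finned aluminium heat sink, 40 x 60 x 27 mm. Origin: centre of its underside.
- yellow_screwdriver: bystander: screwdriver with a yellow handle, 153 mm long, lying. Origin: middle of its underside.
- solder_spool: bystander: solder spool with black flanges, 62 mm across, 50 mm high. Origin: centre of its underside.
Not all that is in view belongs to the job. Leave any red look-alike of the selector_box alone.

How it is judged (in metres and radians):
On the way, in this order (a step that is already met when the one before it is completed fails the run):
1. the box lies on its back on the mat, dial up, the dial not yet turned past the third click (angle between selector_box's own x axis and vertical above 2.99 rad and linear speed of selector_box below 0.05 m/s and value of joint dial below 1.75 rad), for 0.2 s.
2. the dial is in the sixth click (value of joint dial between 2.99 and 3.29 rad), for 0.2 s.
At the end, for the whole second after the job is handed in: The box lies at rest on its back on the mat (within about 9 degrees, dial up, the dial over the mat and within 60 mm of the mat's long centre line) and the dial rests in the sixth click from the zero mark (3.14 rad, within 0.15) (all of step 2 and angle between selector_box's own x axis and vertical above 2.99 rad and z of selector_box in the frame of mat between 0.032 and 0.048 m and x of dial_grip in the frame of mat between -0.13 and 0.08 m and y of dial_grip in the frame of mat between -0.06 and 0.06 m and linear speed of selector_box below 0.02 m/s and velocity of joint dial between -0.1 and 0.1 rad/s); the robot touches nothing.
It fails at once if a bystander is moved more than 40 mm (distance of any of flux_tin, heat_sink, yellow_screwdriver, solder_spool from where it was at the start of the episode above 0.04 m).
It also fails if it takes over 61 s, if anything falls off the work surface, if the arm or the gripper's body presses on something with over 40 N, if the wrist force passes 120 N, or if a joint passes its speed limit or range.

## Working session

There is one attempt and no reset: what is moved stays moved. The work goes in short steps, Python scripts to look and compute and a tool call to move; the robot and the scene stay as the last step left them, time stands still between calls to the robot, and variables do not carry over. Pictures are saved under pics/ and viewed, at most 10 in all, crops included, and the job is handed in when it is done.

Besides the shell and the picture viewer there is one more tool, called after "Call:" by a JSON object that holds its "method" and its "body". send_rows: Moves the arm, as the interface text tells. Its arguments: {"type":"object","properties":{"targets":{"type":"array"}},"required":["targets"]}

```bash
mkdir -p pics; cat > h.py <<'E'
import numpy as np, cv2
from bench import arm
from scipy.spatial.transform import Rotation as R
def snap(c,f=None):
    p,d=arm.get_image(c)
    if f: cv2.imwrite('pics/'+f,p[:,:,::-1])
    np.save('/tmp/'+c+'_d.npy',d); np.save('/tmp/'+c+'_p.npy',p)
    return p,d
def xyz(c,d):
    m=arm.camera_model(c);K=np.array([[m['fx'],0,m['cx']],[0,m['fy'],m['cy']],[0,0,1.]])
    h,w=d.shape;u,v=np.meshgrid(np.arange(w),np.arange(h))
    n=cv2.undistortPoints(np.stack([u,v],-1).reshape(-1,1,2).astype(np.float64),K,np.array(m['distortion'])).reshape(h,w,2)
    P=np.dstack([n[...,0]*d,n[...,1]*d,d]);T=np.array(m['cam_to_world'])
    W=P@T[:3,:3].T+T[:3,3];W[d<=0]=np.nan
    return W
def st():
    s=arm.read_state();r=lambda a:np.round(a,3).tolist()
    print(round(s['clock'],2),r(s['joints']),r(s['position']),r(s['ee_rot']),r(s['contact_force']),s['gripper_width'])
    print(np.round(R.from_quat(s['ee_rot']).as_matrix(),3).tolist())
E
python3 - <<'E'
from h import *
st()
for c in('side','top'):
    p,d=snap(c,c+'1.png');W=xyz(c,d);print(c,np.round(arm.camera_model(c)['cam_to_world'],2).tolist())
    for t in('mat','selector_box','dial','flux_tin','heat_sink','yellow_screwdriver','solder_spool'):
        for b in arm.boxes_of(c,t)[:3]:
            x,y,w,h=map(int,b['rect']);print(t,round(b['score'],2),(x,y,w,h),np.round(W[min(419,y+h//2),min(559,x+w//2)]).tolist())
E
```

```text
0.0 [1.365, 0.386, 0.007, -0.001, -1.194, -0.259] [279.867, 558.182, 230.201] [0.973, -0.23, -0.0, 0.001] [0.298, 1.02, -0.04] 85.14340461460992
[[0.894, -0.448, -0.001], [-0.448, -0.894, -0.002], [0.0, 0.002, -1.0]]
side [[-0.98, 0.13, -0.14, 711.72], [0.19, 0.71, -0.68, 681.75], [0.01, -0.7, -0.72, 850.57], [0.0, 0.0, 0.0, 1.0]]
mat 0.65 (253, 147, 55, 60) [561.0, -49.0, 178.0]
selector_box 0.65 (265, 158, 43, 65) [546.0, -49.0, 133.0]
dial 0.87 (272, 201, 26, 17) [550.0, -38.0, 79.0]
dial 0.81 (321, 227, 22, 19) [465.0, 81.0, 96.0]
flux_tin 0.67 (276, 144, 11, 9) [501.0, -331.0, 36.0]
heat_sink 0.75 (346, 294, 32, 34) [436.0, 245.0, 27.0]
heat_sink 0.33 (274, 142, 12, 8) [503.0, -337.0, 39.0]
yellow_screwdriver 0.58 (354, 271, 30, 12) [388.0, 156.0, 16.0]
solder_spool 0.6 (212, 177, 25, 28) [690.0, -159.0, 52.0]
top [[-0.03, -0.98, 0.19, 355.6], [-1.0, 0.03, 0.01, -42.16], [-0.02, -0.19, -0.98, 1074.76], [0.0, 0.0, 0.0, 1.0]]
mat 0.96 (310, 188, 129, 87) [517.0, -234.0, 10.0]
selector_box 0.98 (208, 246, 62, 53) [424.0, 40.0, 182.0]
selector_box 0.77 (270, 176, 58, 70) [531.0, -70.0, 181.0]
dial 0.7 (221, 250, 20, 10) [465.0, 65.0, 83.0]
dial 0.6 (272, 197, 14, 27) [554.0, -33.0, 83.0]
flux_tin 0.8 (417, 228, 24, 18) [497.0, -343.0, 37.0]
heat_sink 0.68 (135, 258, 34, 32) [437.0, 239.0, 19.0]
heat_sink 0.25 (272, 172, 52, 71) [539.0, -68.0, 179.0]
yellow_screwdriver 0.58 (188, 249, 10, 69) [416.0, 152.0, 19.0]
solder_spool 0.76 (334, 137, 29, 31) [626.0, -158.0, 226.0]
solder_spool 0.17 (311, 189, 130, 88) [512.0, -238.0, 9.0]
```

```bash
python3 -c "
import cv2,numpy as np
" ; ls pics
```

```text
side1.png
top1.png
```

View pics/top1.png

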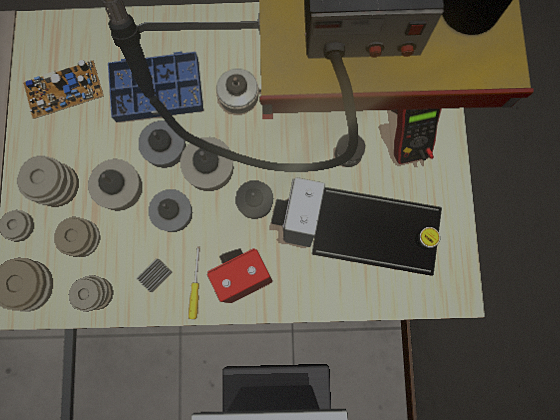

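View pics/side1.png

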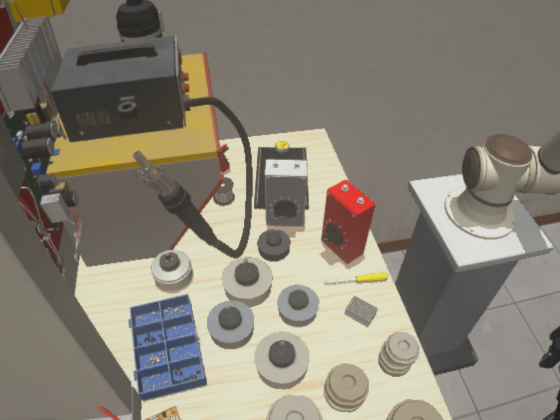

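```bash
python3 - <<'E'
from h import *
W=xyz('top',np.load('/tmp/top_d.npy'))
v,u=np.mgrid[:420,:560]
def rect(name,m):
    P=W[m][:,:2].astype(np.float32);print(name,m.sum(),cv2.minAreaRect(P),np.round(cv2.boxPoints(cv2.minAreaRect(P))).tolist())
z=W[...,2]
rect('matTop',(abs(z-10)<3.5)&(u>300)&(u<445)&(v>180)&(v<285)&(np.load('/tmp/top_p.npy').max(2)<90))
rect('boxTop',(abs(z-180)<5)&(u>265)&(u<335)&(v>165)&(v<250))
rect('redTop',(abs(z-180)<5)&(u>200)&(u<275)&(v>240)&(v<305))
for n,(a,b,c,d) in dict(arm=(560,0,1,1)).items(): pass
E
```

```text
matTop 6975 ((520.8252563476562, -229.759033203125), (282.8953857421875, 149.49378967285156), 78.2703857421875) [[419.0, -353.0], [565.0, -383.0], [623.0, -106.0], [476.0, -76.0]]
boxTop 1692 ((542.1356811523438, -77.89419555664062), (60.644256591796875, 100.51312255859375), 76.47207641601562) [[486.0, -96.0], [584.0, -119.0], [598.0, -60.0], [500.0, -37.0]]
redTop 1815 ((421.1571350097656, 44.2888298034668), (61.275230407714844, 99.5773696899414), 25.330543518066406) [[372.0, 76.0], [415.0, -14.0], [470.0, 12.0], [428.0, 102.0]]
```

The top picture shows the silver box at about (305,210) with the mat to its right and the tin at (430,237). The red look-alike is at (240,275). The side picture shows the same, with a hose arching beside the box at about (245,150), so I'll check the hose's clearance.

```bash
python3 - <<'E'
from h import *
for c in('top','side'):
    W=xyz(c,np.load(f'/tmp/{c}_d.npy'));P=W[np.isfinite(W).all(2)]
    P=P[(P[:,2]>120)&(P[:,0]>250)&(P[:,0]<760)&(P[:,1]>-300)&(P[:,1]<650)]
    k=np.floor(P/[40,60,1]).astype(int)[:,:2]
    for a in np.unique(k,axis=0):
        q=P[(k==a).all(1)]
        if len(q)>4: print(c,(a*[40,60]).tolist(),len(q),np.round([q[:,0].min(),q[:,2].min(),q[:,2].max()]).tolist())
E
```

```text
top [360, 0] 189 [380.0, 122.0, 185.0]
top [360, 60] 201 [374.0, 122.0, 186.0]
top [400, -60] 102 [409.0, 121.0, 184.0]
top [400, 0] 757 [400.0, 122.0, 192.0]
top [400, 60] 403 [400.0, 174.0, 192.0]
top [440, 0] 324 [440.0, 173.0, 186.0]
top [440, 60] 16 [440.0, 174.0, 180.0]
top [480, -120] 451 [487.0, 121.0, 193.0]
top [480, -60] 188 [495.0, 121.0, 184.0]
top [520, -120] 560 [520.0, 176.0, 191.0]
top [520, -60] 155 [520.0, 175.0, 184.0]
top [560, -120] 495 [560.0, 176.0, 193.0]
top [560, -60] 45 [560.0, 170.0, 183.0]
top [600, -180] 422 [616.0, 153.0, 270.0]
top [600, -120] 179 [618.0, 120.0, 163.0]
top [640, -180] 410 [640.0, 255.0, 342.0]
top [640, 60] 206 [660.0, 120.0, 153.0]
top [640, 120] 41 [672.0, 139.0, 168.0]
top [680, -300] 1114 [690.0, 120.0, 313.0]
top [680, -240] 1020 [690.0, 230.0, 314.0]
top [680, -180] 1043 [680.0, 228.0, 357.0]
top [680, -120] 1025 [692.0, 230.0, 314.0]
top [680, -60] 955 [692.0, 223.0, 314.0]
top [680, 60] 33 [680.0, 126.0, 154.0]
top [680, 120] 477 [680.0, 146.0, 260.0]
top [680, 180] 19 [713.0, 234.0, 256.0]
top [720, -300] 1850 [720.0, 121.0, 
[... 1024 characters left out ...]
3 [617.0, 120.0, 161.0]
side [640, -180] 207 [640.0, 239.0, 340.0]
side [640, 60] 64 [662.0, 120.0, 152.0]
side [640, 120] 21 [673.0, 144.0, 160.0]
side [680, -300] 145 [692.0, 304.0, 313.0]
side [680, -240] 73 [691.0, 305.0, 312.0]
side [680, -180] 351 [680.0, 303.0, 356.0]
side [680, -120] 200 [693.0, 305.0, 312.0]
side [680, -60] 665 [691.0, 189.0, 312.0]
side [680, 120] 173 [680.0, 153.0, 256.0]
side [680, 180] 48 [710.0, 224.0, 254.0]
side [720, -300] 187 [720.0, 303.0, 444.0]
side [720, -240] 246 [721.0, 305.0, 444.0]
side [720, -180] 462 [720.0, 305.0, 444.0]
side [720, -120] 521 [720.0, 304.0, 444.0]
side [720, -60] 1301 [720.0, 140.0, 310.0]
side [720, 180] 719 [720.0, 230.0, 398.0]
```

Call:
{"method": "send_rows", "body": {"targets": [{"gripper":1,"az":-6.8},{"gripper":1,"az":-6.8},{"gripper":1,"x":2.2,"y":2.6},{"gripper":1,"x":2.2,"y":2.6},{"gripper":1,"x":2.2,"y":2.6}]}}

```text
$.targets[0]: bad value
```

Call:
{"method": "send_rows", "body": {"targets": [{"gripper":1,"x":2.2,"y":2.6},{"gripper":1,"x":2.2,"y":2.6},{"gripper":1,"x":2.2,"y":2.6},{"gripper":1,"x":2.2,"y":2.6},{"gripper":1,"x":2.2,"y":2.6}]}}

```text
$.targets[0]: bad value
```

Call:
{"method": "send_rows", "body": {"targets": [{"gripper":1,"x":2.2,"y":2.6},{"gripper":1,"x":2.2,"y":2.6},{"gripper":1,"x":2.2,"y":2.6},{"gripper":1,"x":2.2,"y":2.6},{"gripper":1,"x":2.2,"y":2.6}]}}

```text
$.targets[0]: bad value
```

Call:
{"method": "send_rows", "body": {"targets": [{"gripper":1,"x":0,"y":0,"z":0,"ax":0,"ay":0,"az":-6.8},{"gripper":1,"x":0,"y":0,"z":0,"ax":0,"ay":0,"az":-6.8},{"gripper":1,"x":2.2,"y":2.6,"z":0,"ax":0,"ay":0,"az":0},{"gripper":1,"x":2.2,"y":2.6,"z":0,"ax":0,"ay":0,"az":0},{"gripper":1,"x":2.2,"y":2.6,"z":0,"ax":0,"ay":0,"az":0}]}}

```text
clock: 1.22
position: [327.0, 467.0, 231.0]
ee_rot: [0.994, -0.113, -0.0, 0.0]
contact_force: [0.4, -0.4, -0.0]
gripper_width: 26.1
grasp_force: 0.0
```

Call:
{"method": "send_rows", "body": {"targets": [{"gripper":1,"x":2.2,"y":2.6,"z":0,"ax":0,"ay":0,"az":0},{"gripper":1,"x":2.2,"y":2.6,"z":0,"ax":0,"ay":0,"az":0},{"gripper":1,"x":2.2,"y":2.6,"z":0,"ax":0,"ay":0,"az":0},{"gripper":1,"x":2.2,"y":2.6,"z":0,"ax":0,"ay":0,"az":0},{"gripper":1,"x":2.2,"y":2.6,"z":0,"ax":0,"ay":0,"az":0}]}}

```text
clock: 1.63
position: [405.1, 314.8, 231.6]
ee_rot: [0.994, -0.113, 0.0, -0.0]
contact_force: [0.2, 0.7, -0.1]
gripper_width: 0.2
grasp_force: 0.0
```

Call:
{"method": "send_rows", "body": {"targets": [{"gripper":1,"x":2.2,"y":2.6,"z":0,"ax":0,"ay":0,"az":0},{"gripper":1,"x":2.2,"y":2.6,"z":0,"ax":0,"ay":0,"az":0},{"gripper":1,"x":2.2,"y":2.6,"z":0,"ax":0,"ay":0,"az":0},{"gripper":1,"x":2.2,"y":2.6,"z":0,"ax":0,"ay":0,"az":0},{"gripper":1,"x":2.2,"y":2.6,"z":0,"ax":0,"ay":0,"az":0}]}}

```text
clock: 2.05
position: [483.1, 163.4, 231.7]
ee_rot: [0.994, -0.113, 0.0, -0.0]
contact_force: [1.2, 0.2, -0.7]
gripper_width: -0.2
grasp_force: 0.0
```

Call:
{"method": "send_rows", "body": {"targets": [{"gripper":1,"x":2.2,"y":2.6,"z":0,"ax":0,"ay":0,"az":0},{"gripper":1,"x":2.2,"y":2.6,"z":0,"ax":0,"ay":0,"az":0},{"gripper":1,"x":2.2,"y":2.6,"z":0,"ax":0,"ay":0,"az":0},{"gripper":1,"x":2.2,"y":2.6,"z":0,"ax":0,"ay":0,"az":0},{"gripper":1,"x":0,"y":0,"z":0,"ax":0,"ay":0,"az":0}]}}

```text
clock: 2.47
position: [546.6, 39.6, 231.2]
ee_rot: [0.993, -0.116, 0.0, 0.001]
contact_force: [1.0, 0.8, -0.0]
gripper_width: 0.0
grasp_force: 0.0
```

Call:
{"method": "send_rows", "body": {"targets": [{"gripper":1,"x":1.1,"y":0,"z":2.7,"ax":0,"ay":0,"az":0},{"gripper":1,"x":1.1,"y":0,"z":2.7,"ax":0,"ay":0,"az":0},{"gripper":1,"x":0,"y":1.5,"z":2.6,"ax":0,"ay":0,"az":0},{"gripper":1,"x":0,"y":2,"z":0,"ax":0,"ay":0,"az":0},{"gripper":1,"x":0,"y":2,"z":0,"ax":0,"ay":0,"az":0}]}}

```text
clock: 2.88
position: [552.6, -15.3, 149.0]
ee_rot: [0.994, -0.113, -0.002, 0.001]
contact_force: [0.6, -0.5, 0.2]
gripper_width: -0.2
grasp_force: 0.0
```

Call:
{"method": "send_rows", "body": {"targets": [{"gripper":1,"x":0,"y":0.6,"z":0,"ax":0,"ay":0,"az":0},{"gripper":1,"x":0,"y":0.6,"z":0,"ax":0,"ay":0,"az":0},{"gripper":1,"x":0,"y":0.6,"z":0,"ax":0,"ay":0,"az":0},{"gripper":1,"x":0,"y":0.6,"z":0,"ax":0,"ay":0,"az":0},{"gripper":1,"x":0,"y":0.6,"z":0,"ax":0,"ay":0,"az":0}]}}

```text
clock: 3.3
position: [547.9, -43.6, 152.0]
ee_rot: [0.994, -0.113, 0.001, -0.0]
contact_force: [0.7, 2.6, 2.0]
gripper_width: -0.2
grasp_force: 1.0
```

Call:
{"method": "send_rows", "body": {"targets": [{"gripper":1,"x":0,"y":0.5,"z":0,"ax":0,"ay":0,"az":0},{"gripper":1,"x":0,"y":0.5,"z":0,"ax":0,"ay":0,"az":0},{"gripper":1,"x":0,"y":0.5,"z":0,"ax":0,"ay":0,"az":0},{"gripper":1,"x":0,"y":0.5,"z":0,"ax":0,"ay":0,"az":0},{"gripper":1,"x":0,"y":0.5,"z":0,"ax":0,"ay":0,"az":0}]}}

```text
clock: 3.72
position: [541.3, -68.9, 151.3]
ee_rot: [0.994, -0.113, -0.0, 0.0]
contact_force: [-0.3, 0.7, 1.1]
gripper_width: -0.0
grasp_force: 0.5
```

Call:
{"method": "send_rows", "body": {"targets": [{"gripper":1,"x":0,"y":0.4,"z":0,"ax":0,"ay":0,"az":0},{"gripper":1,"x":0,"y":0.4,"z":0,"ax":0,"ay":0,"az":0},{"gripper":1,"x":0,"y":0.4,"z":0,"ax":0,"ay":0,"az":0},{"gripper":1,"x":0,"y":0.4,"z":0,"ax":0,"ay":0,"az":0},{"gripper":1,"x":0,"y":0.4,"z":0,"ax":0,"ay":0,"az":0}]}}

```text
clock: 4.13
position: [536.6, -88.3, 151.1]
ee_rot: [0.994, -0.114, -0.0, 0.0]
contact_force: [-0.6, -0.5, 0.9]
gripper_width: -0.2
grasp_force: 0.1
```

```bash
python3 - <<'E'
from h import *
p,d=snap('side'); cv2.imwrite('pics/s2.png',cv2.resize(p[100:260,200:400,::-1],None,fx=3,fy=3))
st()
E
```

```text
4.18 [0.134, 0.322, -0.306, 0.0, -0.944, 1.208] [536.411, -88.802, 151.128] [0.994, -0.114, -0.0, 0.0] [-0.147, -0.431, -0.358] 0.17632610562885004
[[0.974, -0.226, -0.001], [-0.226, -0.974, -0.0], [-0.001, 0.0, -1.0]]
```

View pics/s2.png

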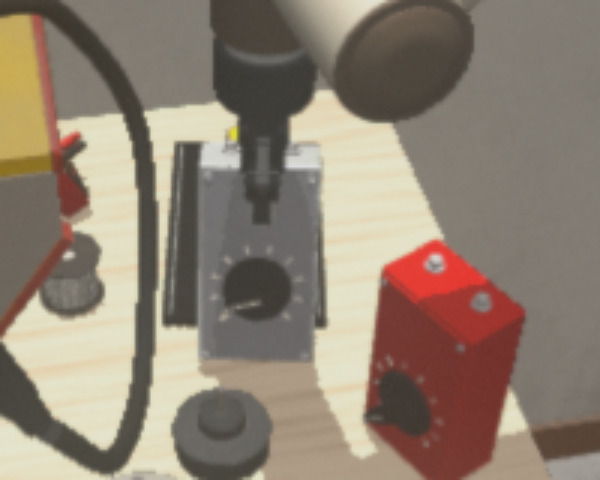

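The crop shows the box leaning back with the finger on the panel near its top at (262,205). The dial is at (257,290) and its pointer faces left and slightly down, which is about click 1. I'll keep pushing.

Call:
{"method": "send_rows", "body": {"targets": [{"gripper":1,"x":0,"y":0.5,"z":0,"ax":0,"ay":0,"az":0},{"gripper":1,"x":0,"y":0.5,"z":0,"ax":0,"ay":0,"az":0},{"gripper":1,"x":0,"y":0.5,"z":0,"ax":0,"ay":0,"az":0},{"gripper":1,"x":0,"y":0.5,"z":0,"ax":0,"ay":0,"az":0},{"gripper":1,"x":0,"y":0.5,"z":0,"ax":0,"ay":0,"az":0}]}}

```text
clock: 4.6
position: [531.1, -112.8, 151.3]
ee_rot: [0.994, -0.114, -0.0, 0.0]
contact_force: [0.2, -0.2, -0.4]
gripper_width: -0.2
grasp_force: 0.0
```

Call:
{"method": "send_rows", "body": {"targets": [{"gripper":1,"x":0,"y":0.3,"z":0,"ax":0,"ay":0,"az":0},{"gripper":1,"x":0,"y":0,"z":0,"ax":0,"ay":0,"az":0},{"gripper":1,"x":0,"y":0,"z":0,"ax":0,"ay":0,"az":0},{"gripper":1,"x":0,"y":0,"z":0,"ax":0,"ay":0,"az":0},{"gripper":1,"x":0,"y":0,"z":0,"ax":0,"ay":0,"az":0}]}}

```text
clock: 5.02
position: [530.7, -115.0, 151.3]
ee_rot: [0.994, -0.113, 0.0, -0.0]
contact_force: [-0.1, -0.2, 0.5]
gripper_width: 0.2
grasp_force: 0.0
```

```bash
python3 - <<'E'
from h import *
p,d=snap('side'); cv2.imwrite('pics/s3.png',cv2.resize(p[100:260,200:400,::-1],None,fx=3,fy=3))
E
```

```text
(no output)
```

View pics/s3.png

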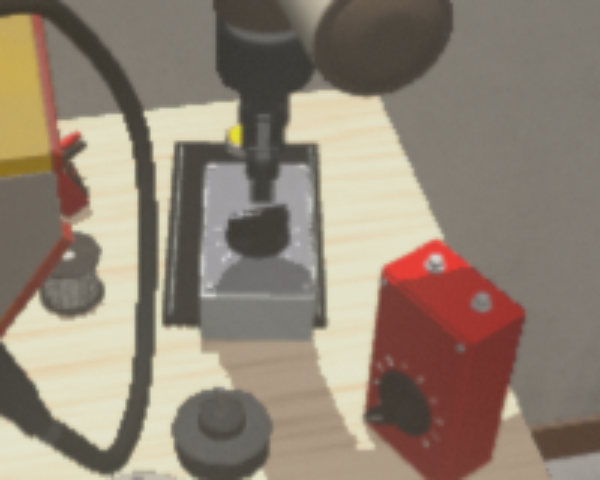

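The box now lies on the mat with the dial up at about (258,230) in the crop. I'll back the arm off and look from the top.

Call:
{"method": "send_rows", "body": {"targets": [{"gripper":-0.2,"x":0,"y":-3,"z":-2,"ax":0,"ay":0,"az":0},{"gripper":-0.2,"x":0,"y":-4,"z":0,"ax":0,"ay":0,"az":0},{"gripper":-0.2,"x":0,"y":-4,"z":0,"ax":0,"ay":0,"az":0},{"gripper":-0.2,"x":0,"y":-4,"z":0,"ax":0,"ay":0,"az":0},{"gripper":-0.2,"x":0,"y":0,"z":0,"ax":0,"ay":0,"az":0}]}}

```text
clock: 5.48
position: [566.5, 36.6, 171.6]
ee_rot: [0.994, -0.11, 0.001, -0.001]
contact_force: [0.4, 0.1, 0.9]
gripper_width: 51.3
grasp_force: 0.0
```

```bash
cat > meas.py <<'E'
from h import *
import sys
p,d=snap('top');cv2.imwrite('pics/'+sys.argv[1],cv2.resize(p[160:300,260:460,::-1],None,fx=4,fy=4,interpolation=cv2.INTER_CUBIC))
W=xyz('top',d);z=W[...,2]
v,u=np.mgrid[:420,:560];roi=(u>250)&(u<420)&(v>160)&(v<290)
m=(abs(z-70)<5)&roi&(p.max(2)>90);P=W[m][:,:2].astype(np.float32)
r=cv2.minAreaRect(P);print('panel',r,np.round(cv2.boxPoints(r)).tolist(),np.nanmedian(z[m]))
b=(z>88)&(z<112)&roi
n,l,s,c=cv2.connectedComponentsWithStats(b.astype(np.uint8))
for i in range(1,n):
    if s[i][4]>20:
        Q=W[l==i];q=cv2.minAreaRect(Q[:,:2].astype(np.float32));print('bar',s[i].tolist(),np.round(np.median(Q,0)),q)
        mu=Q[:,:2].mean(0);w,V=np.linalg.eigh(np.cov(Q[:,:2].T));print('mean',mu,'az',np.degrees(np.arctan2(*V[::-1,1])))
        wh=(l==i)&(p.min(2)>110);print('white',wh.sum(),W[wh].mean(0) if wh.any() else '')
st()
E
python3 meas.py t4.png
```

```text
panel ((521.574951171875, -173.5383758544922), (179.52426147460938, 99.84722900390625), 78.58716583251953) [[455.0, -252.0], [553.0, -271.0], [588.0, -95.0], [490.0, -76.0]] 70.27869268399587
bar [256, 161, 45, 11, 280] [643. -40.  94.] ((643.1326904296875, -33.190799713134766), (91.7163314819336, 17.804506301879883), 79.4031982421875)
mean [642.40403915 -35.80653831] az 77.46263860893242
white 0 
bar [338, 208, 9, 28, 185] [ 521. -155.   99.] ((524.9136352539062, -155.8580780029297), (53.40524673461914, 14.243965148925781), 3.167056083679199)
mean [ 521.81701478 -155.50235833] az -176.27210852559443
white 13 [ 535.13982    -155.85666367   99.27721018]
5.53 [0.347, 0.336, -0.226, -0.0, -1.008, 1.002] [565.285, 34.392, 171.271] [0.994, -0.111, 0.0, -0.0] [0.502, 0.243, -0.515] 50.98513194458819
[[0.975, -0.22, 0.001], [-0.22, -0.975, 0.0], [0.001, -0.0, -1.0]]
```

View pics/t4.png

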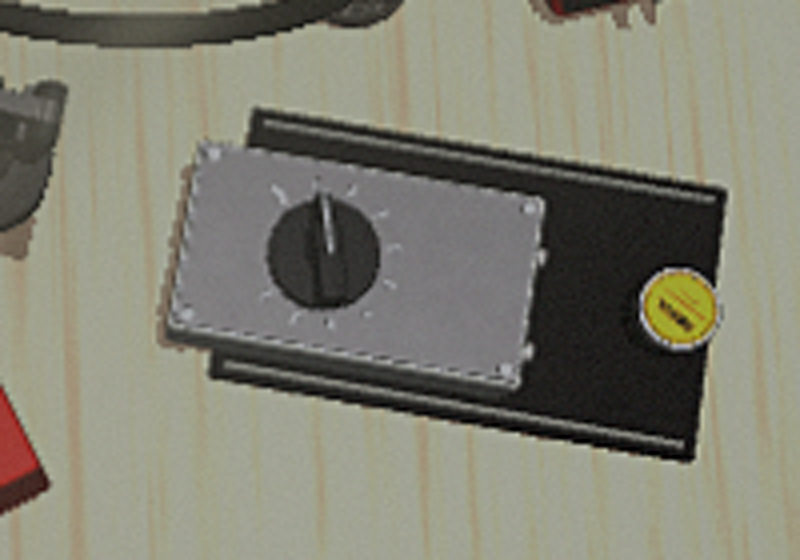

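The top crop shows the box flat on the mat. The dial is at (325,253) with its pointer up at about 3.5° azimuth, and the long zero mark is at upper left (278,193). That makes it click 1, so the dial needs 150° clockwise. Depth puts the bar centre at (524.9, -155.9), which matches the panel geometry.

Call:
{"method": "send_rows", "body": {"targets": [{"gripper":-0.2,"x":0.05,"y":3.9,"z":0,"ax":0,"ay":0,"az":0},{"gripper":-0.2,"x":0.05,"y":3.9,"z":0,"ax":0,"ay":0,"az":0},{"gripper":-0.2,"x":0.05,"y":3.9,"z":0,"ax":0,"ay":0,"az":0},{"gripper":-0.2,"x":0.05,"y":3.9,"z":0,"ax":0,"ay":0,"az":0},{"gripper":-0.2,"x":0.05,"y":3.9,"z":0,"ax":0,"ay":0,"az":0}]}}

```text
clock: 5.95
position: [521.8, -161.5, 171.4]
ee_rot: [0.994, -0.113, -0.0, 0.0]
contact_force: [1.4, -0.4, -1.0]
gripper_width: 50.8
grasp_force: 0.0
```

Call:
{"method": "send_rows", "body": {"targets": [{"gripper":-0.2,"x":0,"y":0,"z":1.4,"ax":0,"ay":0,"az":-5.4},{"gripper":-0.2,"x":0,"y":0,"z":1.4,"ax":0,"ay":0,"az":-5.4},{"gripper":-0.2,"x":0,"y":0,"z":1.3,"ax":0,"ay":0,"az":-5.3},{"gripper":-0.2,"x":0,"y":0,"z":0,"ax":0,"ay":0,"az":0},{"gripper":-0.2,"x":0,"y":0,"z":0,"ax":0,"ay":0,"az":0}]}}

```text
clock: 6.37
position: [522.2, -160.1, 129.9]
ee_rot: [1.0, 0.025, -0.001, 0.0]
contact_force: [-0.2, 0.2, 0.6]
gripper_width: 51.5
grasp_force: 0.0
```

```bash
python3 -c "
from h import *
st()"
```

```text
6.37 [-0.0, 0.35, -0.325, 0.0, -0.897, 1.622] [522.242, -160.118, 129.937] [1.0, 0.025, -0.001, 0.0] [-0.188, 0.241, 0.594] 51.45944083836281
[[0.999, 0.051, -0.002], [0.051, -0.999, -0.0], [-0.002, 0.0, -1.0]]
```

Call:
{"method": "send_rows", "body": {"targets": [{"gripper":-0.2,"x":0.3,"y":-0.4,"z":0,"ax":0,"ay":0,"az":0},{"gripper":-0.2,"x":0,"y":0,"z":1.6,"ax":0,"ay":0,"az":0},{"gripper":-0.2,"x":0,"y":0,"z":1.6,"ax":0,"ay":0,"az":0},{"gripper":-0.2,"x":0,"y":0,"z":1.5,"ax":0,"ay":0,"az":0},{"gripper":-0.2,"x":0,"y":0,"z":0,"ax":0,"ay":0,"az":0}]}}

```text
clock: 6.78
position: [524.6, -154.8, 81.6]
ee_rot: [1.0, 0.026, -0.002, -0.0]
contact_force: [-0.0, 0.2, 0.3]
gripper_width: 51.2
grasp_force: 0.0
```

Call:
{"method": "send_rows", "body": {"targets": [{"gripper":1,"x":0,"y":0,"z":0,"ax":0,"ay":0,"az":0},{"gripper":1,"x":0,"y":0,"z":0,"ax":0,"ay":0,"az":0},{"gripper":1,"x":0,"y":0,"z":0,"ax":0,"ay":0,"az":0},{"gripper":1,"x":0,"y":0,"z":0,"ax":0,"ay":0,"az":0},{"gripper":1,"x":0,"y":0,"z":0,"ax":0,"ay":0,"az":0}]}}

```text
clock: 7.2
position: [527.0, -155.8, 85.1]
ee_rot: [1.0, 0.027, 0.002, 0.0]
contact_force: [-0.9, -1.9, 6.5]
gripper_width: 12.4
grasp_force: 61.3
```

Call:
{"method": "send_rows", "body": {"targets": [{"gripper":1,"x":0,"y":0,"z":-0.3,"ax":0,"ay":0,"az":0},{"gripper":1,"x":0,"y":0,"z":0,"ax":0,"ay":0,"az":5},{"gripper":1,"x":0,"y":0,"z":0,"ax":0,"ay":0,"az":5},{"gripper":1,"x":0,"y":0,"z":0,"ax":0,"ay":0,"az":5},{"gripper":1,"x":0,"y":0,"z":0,"ax":0,"ay":0,"az":5}]}}

```text
clock: 7.62
position: [524.8, -155.0, 85.2]
ee_rot: [0.989, -0.15, -0.001, -0.0]
contact_force: [0.9, -0.7, -4.8]
gripper_width: 12.3
grasp_force: 60.0
```

Call:
{"method": "send_rows", "body": {"targets": [{"gripper":1,"x":0,"y":0,"z":0,"ax":0,"ay":0,"az":5},{"gripper":1,"x":0,"y":0,"z":0,"ax":0,"ay":0,"az":5},{"gripper":1,"x":0,"y":0,"z":0,"ax":0,"ay":0,"az":5},{"gripper":1,"x":0,"y":0,"z":0,"ax":0,"ay":0,"az":5},{"gripper":1,"x":0,"y":0,"z":0,"ax":0,"ay":0,"az":5}]}}

```text
clock: 8.03
position: [524.7, -155.0, 85.2]
ee_rot: [0.933, -0.36, -0.001, -0.0]
contact_force: [0.0, -0.5, -5.2]
gripper_width: 12.0
grasp_force: 60.0
```

```bash
python3 -c "
from h import *
st();p,d=snap('side'); cv2.imwrite('pics/s5.png',cv2.resize(p[100:260,200:400,::-1],None,fx=3,fy=3))"
```

```text
8.03 [0.009, 0.407, -0.371, -0.001, -0.794, 0.826] [524.74, -154.962, 85.216] [0.933, -0.36, -0.001, -0.0] [0.034, -0.533, -5.196] 11.978715239679193
[[0.741, -0.672, -0.002], [-0.672, -0.741, 0.001], [-0.002, 0.001, -1.0]]
```

View pics/s5.png

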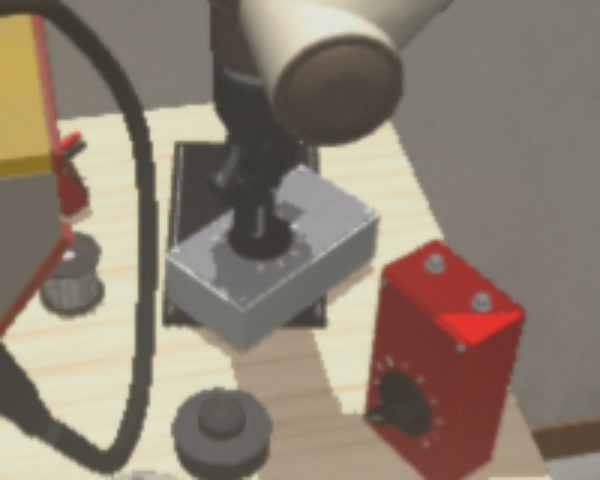

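The crop shows the box turned with the dial, because my upward offset was taking weight off it. I'll turn it back the same way, then press down lightly so friction holds the box.

Call:
{"method": "send_rows", "body": {"targets": [{"gripper":1,"x":0,"y":0,"z":0,"ax":0,"ay":0,"az":-5},{"gripper":1,"x":0,"y":0,"z":0,"ax":0,"ay":0,"az":-5},{"gripper":1,"x":0,"y":0,"z":0,"ax":0,"ay":0,"az":-5},{"gripper":1,"x":0,"y":0,"z":0,"ax":0,"ay":0,"az":-5},{"gripper":1,"x":0,"y":0,"z":0,"ax":0,"ay":0,"az":-5}]}}

```text
clock: 8.5
position: [524.1, -154.9, 85.2]
ee_rot: [0.989, -0.145, -0.002, -0.0]
contact_force: [-0.3, -0.1, -3.7]
gripper_width: 12.6
grasp_force: 60.1
```

Call:
{"method": "send_rows", "body": {"targets": [{"gripper":1,"x":0,"y":0,"z":0,"ax":0,"ay":0,"az":-5},{"gripper":1,"x":0,"y":0,"z":0,"ax":0,"ay":0,"az":-5},{"gripper":1,"x":0,"y":0,"z":0,"ax":0,"ay":0,"az":-5},{"gripper":1,"x":0,"y":0,"z":0,"ax":0,"ay":0,"az":-5},{"gripper":1,"x":0,"y":0,"z":0.4,"ax":0,"ay":0,"az":0}]}}

```text
clock: 8.92
position: [524.3, -155.3, 84.7]
ee_rot: [1.0, 0.029, -0.002, 0.0]
contact_force: [-14.4, 9.5, 42.5]
gripper_width: 11.9
grasp_force: 66.0
```

```bash
python3 meas.py t6.png
```

```text
panel ((518.2718505859375, -171.76986694335938), (179.32386779785156, 99.201416015625), 78.31124114990234) [[452.0, -250.0], [549.0, -270.0], [585.0, -94.0], [488.0, -74.0]] 69.9596351700722
bar [335, 226, 11, 11, 65] [ 503. -153.   99.] ((506.8006286621094, -153.63265991210938), (24.288610458374023, 14.876294136047363), 21.185646057128906)
mean [ 503.4111773  -153.31376447] az -141.4688752310937
white 0 
8.97 [0.009, 0.408, -0.372, 0.0, -0.795, 1.617] [524.228, -155.155, 85.003] [1.0, 0.028, -0.002, 0.0] [-7.643, 3.545, 16.702] 12.569692388593413
[[0.998, 0.055, -0.004], [0.055, -0.998, -0.0], [-0.004, 0.0, -1.0]]
```

Call:
{"method": "send_rows", "body": {"targets": [{"gripper":1,"x":0,"y":0,"z":0,"ax":0,"ay":0,"az":4},{"gripper":1,"x":0,"y":0,"z":0,"ax":0,"ay":0,"az":4},{"gripper":1,"x":0,"y":0,"z":0,"ax":0,"ay":0,"az":4},{"gripper":1,"x":0,"y":0,"z":0,"ax":0,"ay":0,"az":4},{"gripper":1,"x":0,"y":0,"z":0,"ax":0,"ay":0,"az":4}]}}

```text
clock: 9.38
position: [524.1, -156.0, 85.0]
ee_rot: [0.989, -0.148, -0.001, 0.001]
contact_force: [-8.0, -0.4, 16.5]
gripper_width: 12.0
grasp_force: 62.7
```

```bash
python3 meas.py t7.png; python3 -c "
from h import *
print(arm.read_state()['wrist_torque'])"
```

```text
panel ((518.0285034179688, -171.529052734375), (179.19229125976562, 98.63945770263672), 78.19251251220703) [[451.0, -249.0], [548.0, -269.0], [585.0, -94.0], [488.0, -74.0]] 69.98104932008766
bar [334, 225, 9, 12, 65] [ 505. -148.   99.] ((506.92462158203125, -148.15797424316406), (15.010695457458496, 22.76873207092285), 87.72322082519531)
mean [ 504.54660772 -147.86165151] az -166.00976054071222
white 0 
9.43 [0.008, 0.407, -0.373, 0.002, -0.793, 1.261] [524.109, -155.996, 84.973] [0.989, -0.15, -0.001, 0.001] [-8.04, -0.802, 16.244] 12.284899566296588
[[0.955, -0.296, -0.003], [-0.296, -0.955, -0.001], [-0.002, 0.002, -1.0]]
[-4.14878887e-04  2.27321760e+00 -1.45984485e-01]
```

The box stays put now and only the dial turns. I'll continue.

Call:
{"method": "send_rows", "body": {"targets": [{"gripper":1,"x":0,"y":0,"z":0,"ax":0,"ay":0,"az":5},{"gripper":1,"x":0,"y":0,"z":0,"ax":0,"ay":0,"az":5},{"gripper":1,"x":0,"y":0,"z":0,"ax":0,"ay":0,"az":5},{"gripper":1,"x":0,"y":0,"z":0,"ax":0,"ay":0,"az":5},{"gripper":1,"x":0,"y":0,"z":0,"ax":0,"ay":0,"az":5}]}}

```text
clock: 9.85
position: [523.7, -156.8, 85.0]
ee_rot: [0.933, -0.359, -0.001, 0.002]
contact_force: [-8.2, -4.7, 16.2]
gripper_width: 12.2
grasp_force: 62.7
```

Call:
{"method": "send_rows", "body": {"targets": [{"gripper":1,"x":0,"y":0,"z":0,"ax":0,"ay":0,"az":5},{"gripper":1,"x":0,"y":0,"z":0,"ax":0,"ay":0,"az":5},{"gripper":1,"x":0,"y":0,"z":0,"ax":0,"ay":0,"az":5},{"gripper":1,"x":0,"y":0,"z":0,"ax":0,"ay":0,"az":5},{"gripper":1,"x":0,"y":0,"z":0,"ax":0,"ay":0,"az":5}]}}

```text
clock: 10.27
position: [523.6, -157.0, 85.0]
ee_rot: [0.833, -0.553, -0.001, 0.002]
contact_force: [-8.8, -3.8, 15.9]
gripper_width: 12.3
grasp_force: 62.7
```

```bash
python3 meas.py t8.png
```

```text
panel ((518.2362670898438, -170.6016082763672), (179.83131408691406, 97.99980926513672), 77.34963989257812) [[451.0, -248.0], [546.0, -269.0], [586.0, -94.0], [490.0, -72.0]] 70.02076988280464
bar [327, 222, 18, 10, 69] [ 514. -137.   99.] ((509.97222900390625, -142.0641632080078), (34.45275115966797, 15.59278678894043), 55.144371032714844)
mean [ 513.88197757 -138.08916727] az 71.53997686873309
white 0 
10.32 [0.007, 0.407, -0.374, 0.003, -0.794, 0.387] [523.595, -156.971, 85.0] [0.832, -0.554, -0.001, 0.002] [-9.125, -4.603, 16.898] 12.750910268465363
[[0.386, -0.922, -0.004], [-0.922, -0.386, -0.002], [0.001, 0.005, -1.0]]
```

Call:
{"method": "send_rows", "body": {"targets": [{"gripper":1,"x":0,"y":0,"z":0,"ax":0,"ay":0,"az":5},{"gripper":1,"x":0,"y":0,"z":0,"ax":0,"ay":0,"az":5},{"gripper":1,"x":0,"y":0,"z":0,"ax":0,"ay":0,"az":5},{"gripper":1,"x":0,"y":0,"z":0,"ax":0,"ay":0,"az":5},{"gripper":1,"x":0,"y":0,"z":0,"ax":0,"ay":0,"az":5}]}}

```text
clock: 10.73
position: [523.1, -156.9, 85.0]
ee_rot: [-0.694, 0.72, 0.001, -0.003]
contact_force: [-8.4, -1.1, 17.0]
gripper_width: 12.2
grasp_force: 62.8
```

Call:
{"method": "send_rows", "body": {"targets": [{"gripper":1,"x":0,"y":0,"z":0,"ax":0,"ay":0,"az":5},{"gripper":1,"x":0,"y":0,"z":0,"ax":0,"ay":0,"az":5},{"gripper":1,"x":0,"y":0,"z":0,"ax":0,"ay":0,"az":5},{"gripper":1,"x":0,"y":0,"z":0,"ax":0,"ay":0,"az":5},{"gripper":1,"x":0,"y":0,"z":0,"ax":0,"ay":0,"az":5}]}}

```text
clock: 11.15
position: [522.1, -156.6, 85.0]
ee_rot: [-0.521, 0.853, 0.001, -0.004]
contact_force: [-12.1, -0.6, 20.0]
gripper_width: 12.2
grasp_force: 63.2
```

Call:
{"method": "send_rows", "body": {"targets": [{"gripper":1,"x":0,"y":0,"z":0,"ax":0,"ay":0,"az":5},{"gripper":1,"x":0,"y":0,"z":0,"ax":0,"ay":0,"az":5},{"gripper":1,"x":0,"y":0,"z":0,"ax":0,"ay":0,"az":5},{"gripper":1,"x":0,"y":0,"z":0,"ax":0,"ay":0,"az":5},{"gripper":1,"x":0,"y":0,"z":0,"ax":0,"ay":0,"az":5}]}}

```text
clock: 11.57
position: [521.4, -155.9, 84.9]
ee_rot: [-0.324, 0.946, 0.001, -0.004]
contact_force: [-13.5, 3.1, 23.1]
gripper_width: 12.3
grasp_force: 63.5
```

```bash
python3 meas.py t9.png
```

```text
panel ((519.4321899414062, -170.59744262695312), (179.2908172607422, 99.24365997314453), 76.2461929321289) [[450.0, -246.0], [546.0, -269.0], [589.0, -95.0], [493.0, -72.0]] 70.24655076502233
11.62 [0.008, 0.406, -0.375, 0.001, -0.798, -0.922] [521.423, -155.865, 84.965] [-0.323, 0.947, 0.001, -0.004] [-12.825, 1.551, 21.549] 12.379908669897807
[[-0.792, -0.611, -0.009], [-0.611, 0.792, -0.001], [0.007, 0.005, -1.0]]
```

Call:
{"method": "send_rows", "body": {"targets": [{"gripper":1,"x":0,"y":0,"z":-0.2,"ax":0,"ay":0,"az":6},{"gripper":1,"x":0,"y":0,"z":-0.1,"ax":0,"ay":0,"az":0},{"gripper":-0.2,"x":0,"y":0,"z":0,"ax":0,"ay":0,"az":0},{"gripper":-0.2,"x":0,"y":0,"z":0,"ax":0,"ay":0,"az":0},{"gripper":-0.2,"x":0,"y":0,"z":0,"ax":0,"ay":0,"az":0}]}}

```text
clock: 12.03
position: [526.7, -155.3, 85.5]
ee_rot: [-0.277, 0.961, -0.0, 0.001]
contact_force: [0.8, 1.3, 0.3]
gripper_width: 47.8
grasp_force: 0.0
```

Call:
{"method": "send_rows", "body": {"targets": [{"gripper":-0.2,"x":0,"y":0,"z":0,"ax":0,"ay":0,"az":0},{"gripper":-0.2,"x":0,"y":0,"z":-2,"ax":0,"ay":0,"az":0},{"gripper":-0.2,"x":0,"y":0,"z":-3,"ax":0,"ay":0,"az":0},{"gripper":-0.2,"x":0,"y":0,"z":-3,"ax":0,"ay":0,"az":0},{"gripper":-0.2,"x":0,"y":2,"z":-1,"ax":0,"ay":0,"az":0}]}}

```text
clock: 12.45
position: [519.4, -140.0, 179.8]
ee_rot: [-0.276, 0.961, -0.002, 0.004]
contact_force: [0.6, -0.2, 0.9]
gripper_width: 51.5
grasp_force: 0.0
```

Call:
{"method": "send_rows", "body": {"targets": [{"gripper":-0.2,"x":2.4,"y":3.2,"z":0,"ax":0,"ay":0,"az":0},{"gripper":-0.2,"x":-2.4,"y":3.2,"z":0,"ax":0,"ay":0,"az":0},{"gripper":-0.2,"x":-2.4,"y":3.2,"z":0,"ax":0,"ay":0,"az":0},{"gripper":-0.2,"x":-2.4,"y":3.2,"z":0,"ax":0,"ay":0,"az":0},{"gripper":-0.2,"x":0,"y":3.2,"z":0,"ax":0,"ay":0,"az":0}]}}

```text
clock: 12.87
position: [479.3, 25.3, 180.3]
ee_rot: [-0.279, 0.96, -0.003, 0.008]
contact_force: [13.1, -13.4, 43.3]
gripper_width: 51.2
grasp_force: 23.6
```

```bash
python3 meas.py t10.png
```

```text
panel ((522.1505737304688, -170.05197143554688), (179.4937286376953, 100.16639709472656), 75.83173370361328) [[452.0, -245.0], [549.0, -269.0], [593.0, -95.0], [496.0, -71.0]] 70.20538041830451
bar [251, 161, 53, 11, 323] [644. -37.  94.] ((644.425048828125, -31.494815826416016), (107.78023529052734, 17.47356414794922), 77.96456909179688)
mean [642.84935921 -31.95348549] az 78.33015766406379
white 0 
bar [330, 208, 19, 25, 191] [ 529. -151.   99.] ((526.7485961914062, -152.72926330566406), (53.67306900024414, 15.147403717041016), 31.274572372436523)
mean [ 528.30691261 -150.76216376] az -149.06724410622405
white 18 [ 516.68241578 -158.52868066  100.14019916]
bar [251, 260, 12, 26, 63] [430.  15.  99.] ((428.7229919433594, 14.41866683959961), (21.07535743713379, 48.80174255371094), 89.45042419433594)
mean [429.58222403  14.72810425] az -164.81943589857286
white 0 
12.92 [0.404, 0.171, -0.431, 0.008, -0.951, -1.41] [477.058, 27.935, 181.884] [-0.28, 0.96, -0.002, 0.009] [0.739, -0.912, 12.535] 51.41645493849574
[[-0.843, -0.538, 0.019], [-0.538, 0.843, 0.001], [-0.017, -0.009, -1.0]]
```

View pics/t10.png

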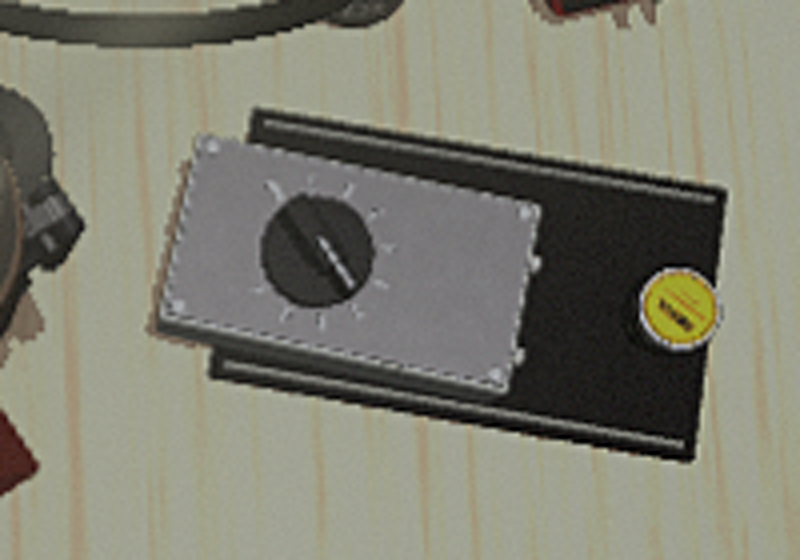

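The dial points at -149° against -149.2° expected for click 6, and the crop shows the pointer at (350,288), opposite the long mark at (275,190). On the retreat, though, a finger came down on the red box's top. I'll lift straight off and check that box.

Call:
{"method": "send_rows", "body": {"targets": [{"gripper":-0.2,"x":0,"y":0,"z":-2,"ax":0,"ay":0,"az":0},{"gripper":-0.2,"x":0,"y":0,"z":-3,"ax":0,"ay":0,"az":0},{"gripper":-0.2,"x":0,"y":0,"z":-3,"ax":0,"ay":0,"az":0},{"gripper":-0.2,"x":0,"y":0,"z":0,"ax":0,"ay":0,"az":0},{"gripper":-0.2,"x":0,"y":0,"z":0,"ax":0,"ay":0,"az":0}]}}

```text
clock: 13.33
position: [471.9, 23.2, 257.2]
ee_rot: [-0.277, 0.961, 0.0, 0.003]
contact_force: [0.0, -1.2, -0.8]
gripper_width: 51.1
grasp_force: 0.0
```

```bash
python3 - <<'E'
from h import *
st()
p,d=snap('side','s11.png');W=xyz('side',d);v,u=np.mgrid[:420,:560]
for t in('selector_box','dial'):print(t,[(b['rect'],round(b['score'],2)) for b in arm.boxes_of('side',t)])
z=W[...,2];m=(abs(z-180)<5)&(u>300)&(u<400)&(v>160)&(v<280)&(p[...,0]>120)&(p[...,1]<80)
print(m.sum(),cv2.minAreaRect(W[m][:,:2].astype(np.float32)))
E
```

```text
13.33 [0.394, 0.1, -0.31, 0.0, -1.156, -1.404] [471.939, 23.226, 257.211] [-0.277, 0.961, 0.0, 0.003] [0.04, -1.189, -0.829] 51.127848105898984
[[-0.847, -0.532, 0.005], [-0.532, 0.847, 0.002], [-0.005, -0.001, -1.0]]
selector_box [([267.0, 154.6, 34.4, 59.0], 0.63), ([319.1, 182.0, 59.3, 82.1], 0.55)]
dial [([275.5, 167.2, 16.7, 20.7], 0.75), ([322.9, 229.5, 23.4, 18.5], 0.67)]
768 ((417.60601806640625, 56.69825744628906), (61.864994049072266, 96.9746322631836), 31.11146354675293)
```

View pics/s11.png

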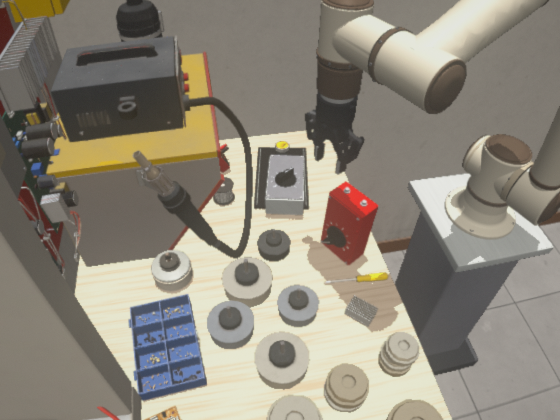

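The side picture shows the box flat on the mat at (285,185) and the red box upright at (350,222). By measurement the red box was nudged about 13 mm and turned about 6°. The other things haven't visibly moved and the gripper touches nothing. Pushing the red box back would risk more than it mends, so I'll hand in.

```bash
python3 -c "
from bench import arm
print(arm.job_done())"
```

```text
the job is handed in; nothing more can be done
None
```

I handed the job in with the box lying on its back on the mat and the dial in the sixth click, within 1° by camera; I got no verdict back. While retreating I brushed the red look-alike, which still stands but moved about 13 mm and turned about 6°; I left it there, and the named bystanders show no visible movement.

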